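Swarf tray back into the key machine past its spring gate

TASK

Put the emptied swarf tray back into the key-cutting machine: with one fingertip swing the spring-shut gate of the swarf bay open towards the tray, keep holding it open while another finger pushes the tray's front in past the gate, and push on until the tray is fully home against the stop below the chip slide, so that the gate swings shut behind it. Do it all with fingertips: slide the tray, never lift or tip it, and leave the cup, the padlock and the screwdriver alone.

Things in the scene. Friction and masses are not known exactly. Their poses are not given: they have to be found in the camera images.
- bay: Key-cutting machine with its swarf bay, one fixed unit. Origin: on the bench (z=0), on the gate line, mid tray lane. +y = the way in (outside y<0; machine, up to 235 mm tall, beyond y=245 mm); -x = gate's hinge side, +x = far side. Tray lane x=-35 to 35. Inside, open on top: far wall at x=35, hinge-side wall at x=-70, both 38 mm tall.
- apron (a point): outer end of the unit's 3 mm thick floor sheet, mid lane (bay y=-290). Guide rails, 4 mm thick with tops 11 mm above the bench, bound the tray lane at x=-35 (y=-290 to 140) and, outside the gate only, at x=+35; the gate swings above them.
- finger_lane (a point): point on the bay floor (z=3 mm, bay x=-54, y=100) in the middle of a free lane for a finger, 31 mm wide, between the hinge-side rail and the hinge-side wall, clear from the gate line to y=245
- stop (a point): middle of the end stop's top edge, tray side: bay y=147, 25 mm above the bench. Beyond it the sheet chip slide, 72 mm wide, slopes up from z=27 mm at y=150 to z=80 mm at y=265.
- tray: Swarf tray: empty open sheet-metal box 64 (x) x 130 (y) x 22 mm tall, walls 2.5 mm, about 0.3 kg, in the lane outside the gate with 3 mm play each side. Origin: centre of its underside, 3 mm above the bench; rim at 25 mm. +y = its front, which goes in first. Fully home the origin is at bay y=82 mm, front on the stop, back end 17 mm inside the gate line.
- tray_front (a point): middle of the top edge of the tray's front wall, outer face (65 mm ahead of the tray's origin, at rim height)
- gate (a joint): Gate angle, rad: 0 shut across the lane, at most 1.7; opens only outwards, free edge swinging towards the tray (bay -y) and round to the hinge side; clear of the lane from 1.2. Spring-shut (0.05 Nm shut, 0.085 open). Opening, it slides back a tray standing within 102 mm of the gate line; let go with the tray's front inside its sweep, it rests on the tray's side.
- gate_hinge (a point): on the gate's upright hinge axis at the leaf's top, 50 mm above the bench, bay x=-73, y=0; the hinge pin stands 56 mm tall, 13 mm across
- gate_edge (a point): top corner of the gate's free edge. The leaf is flat sheet 3 mm thick, 110 mm from hinge axis to free edge, from 15 to 50 mm above the bench; shut, this point is at bay x=37, y=0
- cup: small blue tea cup, 62 mm across, 55 mm tall, standing on the bench beyond the bay's far wall; origin at the centre of its underside; leave alone
- padlock: brass padlock standing on the bench beyond the bay's far wall, 40 x 22 x 64 mm; origin at the centre of its underside; leave alone
- driver: screwdriver with a wooden handle, 190 mm long, lying on the bench just beyond the apron's outer end, roughly across the lane's direction; origin under its middle; leave alone
Mind the look-alikes: they are no part of the job. Of the things shaped like the tray, the metal one is meant.

How it is judged:
By the outcome, as a careful person would: the job done as asked, in the order asked, and still so for the second after the job is handed in, with the robot touching nothing.
It also fails if it takes over 45 s, if anything falls off the work surface, if the arm or the gripper's body presses on something with over 40 N, if the wrist force passes 120 N, or if a joint passes its speed limit or range.

ROBOT

A 6-joint arm with a two-finger parallel gripper is mounted at the origin on the work surface. World frame = base frame: x ahead of the robot, y to its left, z up, the work surface at z = 0. Lengths are in m, angles in degrees, forces in N, time in s.
With the tool pointing down it reaches from about 0.375 to 0.9 m from the base axis. Payload 3.1 kg.
Tool frame: the origin (TCP) lies on the centre line of the jaws, within the pads' length; the fingertips stand 17 mm ahead of it and the grasp point (between the pads) lies 2 mm behind it; z points along the fingers, y is the line along which they close (so a half turn about z gives the same grasp; the last joint's range is limited). The gripper opens to 87 mm and grips with 3 to 60 N. Pads are 19 mm wide; open, the fingers measure 117 mm over their backs; the gripper's body (75 mm by 190 mm) begins 51 mm behind the grasp point.
Start: joints at [60.476, 30.224, 82.088, -0, 67.689, -10.227], TCP at [0.207, 0.59, 0.24] pointing down, gripper open.
Joint ranges: [-176.69, 176.69], [-43.24, 126.21], [12.49, 139.97], [-82, 262], [0, 151.66], [-163.58, 163.58]. Speed limits (degrees/s): [159.86, 159.86, 180, 180, 180, 180].

INTERFACE

Orientations are given as a 3x3 rotation matrix whose columns are the frame's x, y, z axes.
In Python, from rig import bot, imaging, finder gives the robot as it stands. The module is installed in compiled form; this text tells all that it offers.
- The arm moves only by the tool play_rows, never from a script. Its argument "motion" is a list that holds one entry, the list of rows, each a list of 6 numbers: the shift along the tool's x, y, z in shares of 0.6 m (1.0 is 0.6 m), then the turn, a rotation vector about the tool's x, y, z in shares of 360 degrees (1.0 is 360 degrees). In form: [[[dx, dy, dz, wx, wy, wz], ...]]. A call has 1 to 8 rows; each row is the pose to reach, as a shift and turn from the pose commanded when the call began, along the tool's axes at that moment; what a row does not reach only later rows make up. A row lasts 1/12 s, in which the tool goes at most 41.7 mm and 7.16 degrees, less where a joint would pass 70% of its speed; a pose out of reach is approached as far as the arm can. A shift or turn number past 1, either way, is cut back to 1. A call with a gripper value outside its range is refused whole. "fingers" is the finger opening in m, from 0 to 0.087, set as the call begins (left out, the last holds). The fingers move at their own pace and stop on an object; the grip force is fixed at half the most. Time passes only in rows, so rows that repeat a pose let the fingers close. It gives the time, the measured TCP pose, the force, the opening and the grip force at its end, in the units of the state.
- bot.read_state(): the state, without advancing time (a new reading comes with each control period).
- imaging.capture(name): name is "scene" or "side" or "wrist"; returns a dict with "frame" (384x512x3 uint8, red, green, blue), "camera_matrix" (3x3 intrinsics, pixels), "R" (3x3) and "t" (3): a world point X has camera coordinates R X + t. Camera axes: x right, y down, z forward; pixel columns grow to the right and rows downward; lengths in m; the calibration is good to about 2 mm. The wrist camera is an equidistant fisheye: a pixel r from the principal point sees the ray r / f radians off the axis. A picture is of the moment at which its call begins. There is no depth.
- bot.hand_in(): hands the job in; it is judged then, once.
Trained networks look in the newest picture that a camera, given by its name, has taken for a name from the list of things; names that differ only in an ending like _2 or _b are one class to them, and where a whole thing is asked for, a point or a joint stands for the part that bears it (a point fixed in the world has none). Each returns a list of dicts, best first, with "confidence" (0 to 1); they miss things now and then, are a little off and sometimes report something else, mostly with a low value. They report only what shows in the picture. A call takes as long as a camera call. They do not tell look-alikes from the thing itself.
- finder.recognise(camera, name): "at" ([x, y, z] in m, in world coordinates, good to about 4 mm: the middle of the surface that is visible of it).
- finder.outline_of(camera, name): "pixels" (384x512 bool, what is visible of it).
The state is a dict: "time_s": time; "joint_positions": joint angles; "qvel": joint speeds; "tau": joint torques, N m; "position": TCP position; "tcp_rot": TCP orientation; "force": force on the tool from outside, world axes, zero at the start; "moment": the same for the moment, N m; "opening": opening from 0.0 (shut) to 1.0 (fully open); "grasp_force": force on a finger pad.
Only numpy, scipy, OpenCV 4.12 (cv2) and the standard library are available. Lean on these libraries where they do the work, as an engineer would, in place of code of your own. Each camera call takes 0.05 s, during which the arm holds its last target. There are 200 camera calls.

## Working session

There is one attempt and no reset: what is moved stays moved. The work goes in short steps, Python scripts to look and compute and a tool call to move; the robot and the scene stay as the last step left them, time stands still between calls to the robot, and variables do not carry over. Pictures are saved under pics/ and viewed, at most 10 in all, crops included, and the job is handed in when it is done.

Besides the shell and the picture viewer there is one more tool, called after ">>>" as name(argument=value, ...) on one line, values as JSON. play_rows: Moves the arm, as the interface text tells. Its arguments: {"type":"object","properties":{"motion":{"type":"array"},"fingers":{"type":"number"}},"required":["motion"]}

```bash
mkdir -p pics; cat > h.py <<'E'
import numpy as np, cv2
from rig import bot, imaging, finder
def snap(c,fn=None):
    d=imaging.capture(c)
    if fn: cv2.imwrite('pics/'+fn,d['frame'][:,:,::-1])
    return d
def proj(d,X):
    K=d['camera_matrix'];p=K@(d['R']@np.array(X,float)+d['t']);return p[:2]/p[2]
def onplane(d,uv,z):
    K=d['camera_matrix'];r=d['R'].T@np.linalg.inv(K)@np.array([uv[0],uv[1],1.]);c=-d['R'].T@d['t']
    return c+r*(z-c[2])/r[2]
E
python3 - <<'E'
from h import *
a=snap('scene');b=snap('side')
cv2.imwrite('pics/a.png',a['frame'][:,:,::-1]);cv2.imwrite('pics/b.png',b['frame'][:,:,::-1])
s=bot.read_state();print(s['time_s'],s['position'],np.round(s['tcp_rot'],3).tolist())
for c in('scene','side'):
  d={'scene':a,'side':b}[c]; print(c,'cam',-d['R'].T@d['t'])
  for n in['bay','apron','finger_lane','stop','tray','tray_front','gate','gate_hinge','gate_edge','cup','padlock','driver']:
    for r in finder.recognise(c,n)[:4]: print(n,round(r['confidence'],2),np.round(r['at'],3),np.round(proj(d,r['at'])))
E
```

```text
0.1 [0.20619336 0.5893424  0.23865848] [[-0.944, 0.331, -0.001], [0.331, 0.944, -0.002], [0.0, -0.002, -1.0]]
scene cam [ 1.26876782 -0.10915157  0.62551788]
bay 0.93 [0.628 0.292 0.07 ] [421. 205.]
bay 0.21 [0.688 0.022 0.037] [304. 236.]
apron 0.65 [0.632 0.294 0.074] [423. 205.]
finger_lane 0.85 [0.629 0.296 0.078] [424. 203.]
stop 0.88 [0.629 0.294 0.073] [422. 204.]
tray 0.96 [0.336 0.05  0.01 ] [297. 156.]
tray 0.81 [ 0.824 -0.14  -0.001] [228. 301.]
tray 0.71 [ 0.353 -0.13   0.006] [235. 161.]
tray 0.67 [ 0.53  -0.114  0.015] [241. 198.]
tray_front 0.88 [ 0.35  -0.135  0.007] [234. 160.]
tray_front 0.88 [ 0.287 -0.319  0.009] [173. 148.]
tray_front 0.85 [ 0.834 -0.143  0.007] [226. 303.]
tray_front 0.85 [0.342 0.05  0.009] [297. 158.]
gate 0.53 [ 0.532 -0.003  0.045] [286. 188.]
gate_edge 0.65 [ 0.531 -0.001  0.045] [286. 188.]
cup 0.7 [ 0.69  -0.113  0.036] [241. 238.]
padlock 0.84 [0.683 0.02  0.037] [303. 234.]
driver 0.67 [ 0.618 -0.354  0.022] [136. 220.]
side cam [-0.01604299 -0.65992969  0.58022268]
apron 0.94 [0.558 0.274 0.052] [182. 154.]
finger_lane 0.76 [0.554 0.277 0.053] [180. 153.]
finger_lane 0.37 [0.52  0.003 0.034] [226. 193.]
stop 0.91 [0.556 0.276 0.047] [181. 155.]
tray 0.94 [ 0.551 -0.116  0.01 ] [263. 212.]
tray 0.85 [ 0.831 -0.136  0.006] [328. 179.]
tray 0.84 [0.335 0.053 0.007] [162. 220.]
tray 0.74 [ 0.364 -0.137  0.007] [215. 249.]
tray_front 0.96 [ 0.289 -0.32   0.003] [245. 312.]
tray_front 0.79 [ 0.364 -0.13   0.006] [213. 248.]
tray_front 0.77 [0.335 0.053 0.008] [162. 220.]
tray_front 0.62 [ 0.829 -0.137  0.014] [328. 178.]
gate 0.6 [ 0.514 -0.001  0.033] [225. 194.]
gate_hinge 0.67 [0.521 0.002 0.034] [226. 193.]
gate_edge 0.79 [0.519 0.003 0.035] [225. 193.]
cup 0.8 [ 0.668 -0.12   0.038] [292. 188.]
padlock 0.44 [0.667 0.017 0.028] [258. 175.]
driver 0.83 [ 0.591 -0.358  0.018] [347. 244.]
```

View pics/a.png

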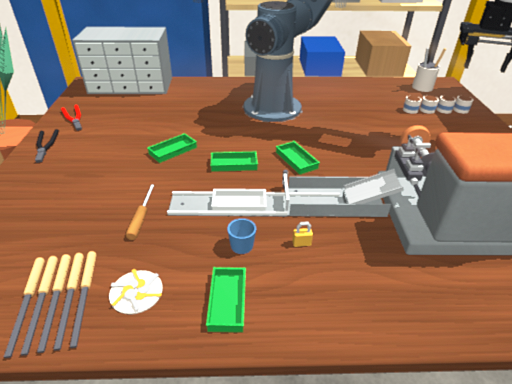

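View pics/b.png

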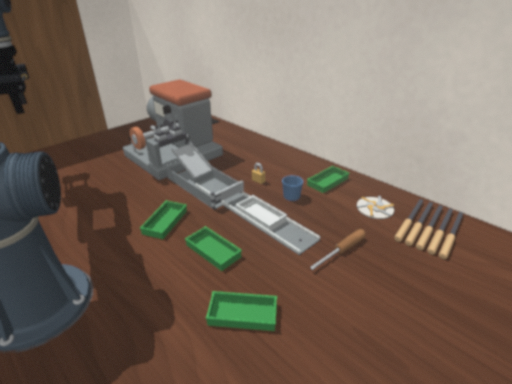

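The metal tray in the lane is the one meant (scene px 238,199 and side px 263,212). The four green trays (172,148; 234,161; 297,157; 228,298) are look-alikes, because they are plastic and stand off the lane. The gate is at scene px (286,188). I'll confirm this in one enlarged crop.

```bash
python3 - <<'E'
from h import *
a=cv2.imread('pics/a.png');b=cv2.imread('pics/b.png')
c1=cv2.resize(a[165:222,160:410],(800,182),interpolation=cv2.INTER_CUBIC)
c2=cv2.resize(b[135:255,150:340],None,fx=800/190*.8,fy=800/190*.8,interpolation=cv2.INTER_CUBIC)
o=np.zeros((182+c2.shape[0],800,3),np.uint8);o[:182]=c1;o[182:,:c2.shape[1]]=c2
print(o.shape,c2.shape);cv2.imwrite('pics/c.png',o)
E
```

```text
(586, 800, 3) (404, 640, 3)
```

View pics/c.png

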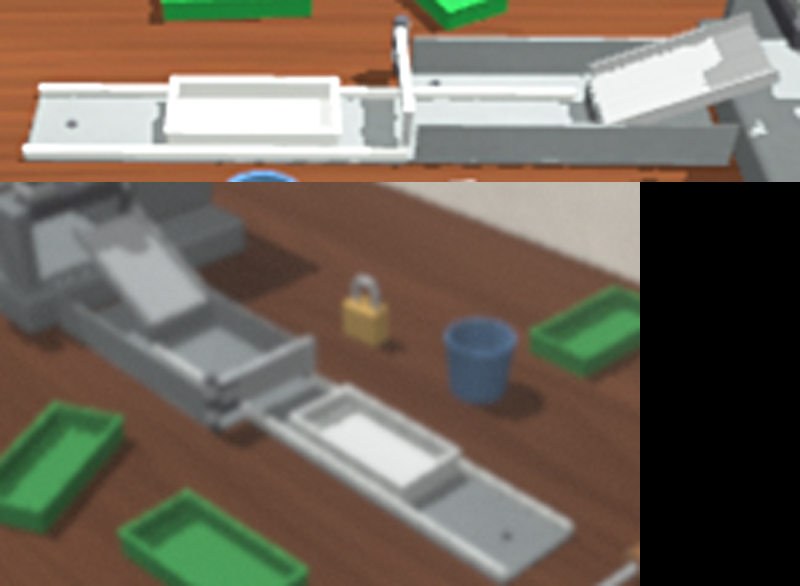

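The crop confirms it: a white-grey metal tray sits between the rails, with its scene crop corners at (167,77) and (338,77). The gate is shut in front of it, with the hinge pin at crop (402,18) and the side-view free corner at (313,338). Next I'll fit the bay pose.

```bash
python3 - <<'E'
from h import *
from scipy.optimize import least_squares
a=snap('scene');b=snap('side')
S=lambda u,v:(160+u/3.2,165+v/3.2); T=lambda u,v:(150+u/3.368,135+(v-182)/3.368)
pts=[('far rail end S',a,S(24,147),(39,-290,11)),('hinge rail end S',a,S(40,86),(-39,-290,11)),
('pin S',a,S(402,18),(-73,0,56)),('farwall0 S',a,S(414,126),(37,2,38)),('farwall1 S',a,S(738,125),(37,245,38)),
('gate edge T',b,T(313,338),(37,0,50)),('pin T',b,T(210,378),(-73,0,56)),('far rail end T',b,T(572,524),(39,-290,11)),('hinge rail end T',b,T(500,573),(-39,-290,11))]
def W(p,X):
    c,s=np.cos(p[2]),np.sin(p[2]);X=np.array(X)/1e3
    return np.array([p[0]+c*X[0]-s*X[1],p[1]+s*X[0]+c*X[1],X[2]])
f=lambda p:np.concatenate([proj(d,W(p,X))-uv for _,d,uv,X in pts])
r=least_squares(f,[.53,0,0],loss='soft_l1');p=r.x
print(p[:2],np.degrees(p[2]));
for q,e in zip(pts,f(p).reshape(-1,2)):print(q[0],e.round(1))
R=np.array([[np.cos(p[2]),-np.sin(p[2])],[np.sin(p[2]),np.cos(p[2])]])
for n,d,uv in[('back-hinge S',a,S(168,77)),('front-hinge S',a,S(338,77)),('front far T',b,T(345,386)),('front near T',b,T(291,413)),('back far T',b,T(460,457)),('back near T',b,T(405,490))]:
    print(n,(R.T@(onplane(d,uv,.025)[:2]-p[:2])*1e3).round())
for c in('scene','side'):
  for n in('cup','padlock','driver'):
    print(n,[(R.T@(np.array(x['at'][:2])-p[:2])*1e3).round() for x in finder.recognise(c,n)[:1]])
s=bot.read_state();print(s['tcp_rot'],s['opening'])
E
```

```text
[ 5.44582906e-01 -5.03813709e-04] -1.652560489413605
far rail end S [-0.3  0.6]
hinge rail end S [ 0.1 -0.6]
pin S [ 0.  -0.1]
farwall0 S [-0.4 -0.8]
farwall1 S [0.4 0.5]
gate edge T [-0.8 -0.6]
pin T [-0.  -0.3]
far rail end T [-0.1  0.1]
hinge rail end T [0.8 0.2]
back-hinge S [ -32. -186.]
front-hinge S [-34. -51.]
front far T [ 30. -52.]
front near T [-30. -51.]
back far T [  26. -189.]
back near T [ -34. -188.]
cup [array([ 148., -106.])]
padlock [array([139.,  24.])]
driver [array([  85., -352.])]
cup [array([ 125., -114.])]
padlock [array([125.,  19.])]
driver [array([  55., -357.])]
[[-9.43803373e-01  3.30507477e-01 -1.51571368e-05]
 [ 3.30507477e-01  9.43803373e-01  1.93964990e-05]
 [ 2.07160448e-05  1.32969341e-05 -1.00000000e+00]] 0.9994396373919211
```

```bash
cat >> h.py <<'E'
P0=np.array([.5446,-.0005]);YAW=-1.65
def rot(a):
    a=np.radians(a);return np.array([[np.cos(a),-np.sin(a)],[np.sin(a),np.cos(a)]])
S=57.  # finger centre spacing mm, A = tool -y finger, B = tool +y finger
def rows(targets,s=S,now=None):
    """targets: (Ax,Ay,tipz) bay mm, phi deg (A->B in bay). Prints rows from the present pose."""
    st=bot.read_state();p=np.array(st['position']);R=np.array(st['tcp_rot'])
    a0=np.degrees(np.arctan2(R[1,1],R[0,1]))
    Rt=np.zeros((3,3));Rt[:2,1]=rot(a0)@[1,0];Rt[:2,0]=-rot(a0)@[0,1];Rt[2,2]=-1
    Rt[:2,0]=np.cross(Rt[:,1],Rt[:,2])[:2]
    out=[]
    for ax,ay,z,phi in targets:
        b=np.array([ax,ay])+rot(phi)@[s/2,0]
        X=np.r_[P0+rot(YAW)@b/1e3,(z+17)/1e3]
        d=Rt.T@(X-p);out.append([round(v,4) for v in d]+[0,0,round(-(phi+YAW-a0),1)])
    print(out);where(s)
def where(s=S):
    st=bot.read_state();R=np.array(st['tcp_rot']);phi=np.degrees(np.arctan2(R[1,1],R[0,1]))-YAW
    b=rot(-YAW)@(np.array(st['position'])[:2]-P0)*1e3
    A=b-rot(phi)@[s/2,0];B=b+rot(phi)@[s/2,0]
    print('t',st['time_s'],'A',A.round(1),'B',B.round(1),'tip',round(st['position'][2]*1e3-17,1),'phi',round(phi,1),'F',np.round(st['force'],1),'open',round(st['opening']*87,1))
E
python3 - <<'E'
from h import *
rows([(7,22,320,90),(7,22,120,90)])
E
```

```text
[[np.float64(-0.5056), np.float64(-0.3952), np.float64(-0.0974), 0, 0, np.float64(-17.6)], [np.float64(-0.5056), np.float64(-0.3952), np.float64(0.1026), 0, 0, np.float64(-17.6)]]
t 1.7 A [-363.6  553.2] B [-346.3  607.6] tip 222.6 phi 72.4 F [-0.4  0.4 -0.3] open 87.0
```

The manual's scale: shifts go in shares of 0.6 m and turns go in shares of 360 degrees. Converting my numbers, -0.18 m is -0.3, -0.148 m is -0.2467, -17.6 degrees is -0.0489.

>>> play_rows(motion=[[[0,0,-0.0667,0,0,0],[0,0,-0.1333,0,0,0],[-0.0333,-0.0267,-0.1667,0,0,0],[-0.0867,-0.0683,-0.1667,0,0,-0.0139],[-0.14,-0.11,-0.1667,0,0,-0.0278],[-0.1933,-0.1517,-0.1667,0,0,-0.0417],[-0.2467,-0.1933,-0.1667,0,0,-0.0489],[-0.3,-0.235,-0.1667,0,0,-0.0489]]], fingers=0.042)

```text
time_s: 2.37
position: [0.3303, 0.3957, 0.3398]
tcp_rot: [[-1.0, 0.027, 0.001], [0.027, 1.0, 0.0], [-0.001, 0.0, -1.0]]
force: [0.3, -0.6, 0.7]
opening: 0.519
grasp_force: 0.0
```

```bash
python3 - <<'E'
from h import *
rows([(7,22,320,90),(7,22,120,90)])
E
```

```text
[[np.float64(-0.2321), np.float64(-0.3397), np.float64(0.0028), 0, 0, np.float64(0.1)], [np.float64(-0.2321), np.float64(-0.3397), np.float64(0.2028), 0, 0, np.float64(0.1)]]
t 2.3667 A [-225.6  361.3] B [-225.7  418.3] tip 322.8 phi 90.1 F [ 0.3 -0.6  0.7] open 45.2
```

Scaled: -0.272 m is -0.4533, -0.034 m is -0.0567.

>>> play_rows(motion=[[[-0.0383,-0.0567,0,0,0,0],[-0.0767,-0.1133,0,0,0,0],[-0.115,-0.17,0,0,0,0],[-0.1533,-0.2267,0,0,0,0],[-0.1917,-0.2833,0,0,0,0],[-0.23,-0.34,0,0,0,0],[-0.2683,-0.3967,0,0,0,0],[-0.3067,-0.4533,0,0,0,0]]])

```text
time_s: 3.03
position: [0.5063, 0.1181, 0.3398]
tcp_rot: [[-1.0, 0.03, 0.001], [0.03, 1.0, 0.0], [-0.001, 0.0, -1.0]]
force: [0.4, 0.4, -0.2]
opening: 0.482
grasp_force: 0.0
```

```bash
python3 - <<'E'
from h import *
rows([(7,22,320,90),(7,22,80,90)])
E
```

```text
[[np.float64(-0.0487), np.float64(-0.0669), np.float64(0.0028), 0, 0, np.float64(-0.1)], [np.float64(-0.0487), np.float64(-0.0669), np.float64(0.2428), 0, 0, np.float64(-0.1)]]
t 3.0333 A [-41.7  88.9] B [-41.6 145.9] tip 322.8 phi 89.9 F [ 0.4  0.4 -0.2] open 41.9
```

Scaled: 0.24 m is 0.4, 0.21 m is 0.35.

>>> play_rows(motion=[[[-0.04,-0.055,0.005,0,0,0],[-0.08,-0.1117,0.0167,0,0,0],[-0.08,-0.1117,0.0833,0,0,0],[-0.08,-0.1117,0.15,0,0,0],[-0.08,-0.1117,0.2167,0,0,0],[-0.08,-0.1117,0.2833,0,0,0],[-0.08,-0.1117,0.35,0,0,0],[-0.08,-0.1117,0.4,0,0,0]]])

```text
time_s: 3.7
position: [0.5504, 0.0515, 0.0968]
tcp_rot: [[-1.0, 0.03, -0.003], [0.03, 1.0, 0.0], [0.003, 0.0, -1.0]]
force: [0.0, 0.1, 0.2]
opening: 0.484
grasp_force: 0.0
```

```bash
python3 - <<'E'
from h import *
rows([(7,22,80,90),(7,22,29,90)])
a=snap('scene');b=snap('side')
c1=cv2.resize(a['frame'][120:225,220:420],None,fx=3,fy=3,interpolation=cv2.INTER_CUBIC)
cv2.imwrite('pics/d.png',c1[:,:,::-1])
E
```

```text
[[np.float64(-0.0027), np.float64(-0.0017), np.float64(-0.0002), 0, 0, np.float64(-0.1)], [np.float64(-0.0027), np.float64(-0.0017), np.float64(0.0508), 0, 0, np.float64(-0.1)]]
t 3.7 A [ 4.3 23.7] B [ 4.4 80.7] tip 79.8 phi 89.9 F [0.  0.1 0.2] open 42.1
```

View pics/d.png

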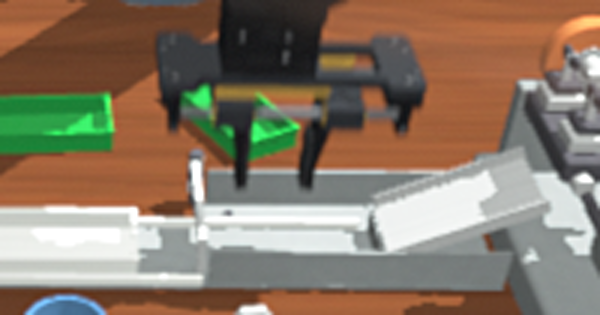

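The picture shows both fingertips over the open bay. The gate-side finger A is at crop (240,185), just inside the shut gate at (197,195). Next I'll descend and plan the arc.

```bash
cat >> h.py <<'E'
def arc(th,r=80,d=9,z=29,extra=0):
    t=np.radians(th);u=np.array([np.cos(t),-np.sin(t)]);n=np.array([np.sin(t),np.cos(t)])
    A=np.array([-73,0])+r*u+d*n;return (A[0],A[1],z,90-th+extra)
E
python3 - <<'E'
from h import *
rows([(7,22,29,90),(7,11,29,90)])
E
```

```text
[[np.float64(-0.0053), np.float64(-0.0019), np.float64(0.0489), 0, 0, np.float64(-0.1)], [np.float64(-0.0053), np.float64(-0.0129), np.float64(0.0489), 0, 0, np.float64(-0.1)]]
t 3.8 A [ 1.7 23.9] B [ 1.7 80.9] tip 77.9 phi 89.9 F [-0.5  0.1 -1.1] open 41.9
```

Scaled: 0.051 m is 0.085, 0.03 m is 0.05.

>>> play_rows(motion=[[[-0.0033,-0.0033,0.05,0,0,0],[-0.0033,-0.0033,0.085,0,0,0],[-0.0033,-0.0117,0.085,0,0,0],[-0.0033,-0.0217,0.085,0,0,0],[-0.0033,-0.0217,0.085,0,0,0]]])

```text
time_s: 4.22
position: [0.555, 0.0373, 0.0507]
tcp_rot: [[-1.0, 0.03, 0.004], [0.03, 1.0, -0.001], [-0.004, -0.001, -1.0]]
force: [1.0, -0.6, -0.2]
opening: 0.486
grasp_force: 0.0
```

```bash
python3 - <<'E'
from h import *
rows([arc(t) for t in (4,10,16,22,28,34,40,46)])
E
```

```text
[[np.float64(-0.0001), np.float64(-0.0062), np.float64(0.0047), 0, 0, np.float64(3.9)], [np.float64(-0.003), np.float64(-0.015), np.float64(0.0047), 0, 0, np.float64(9.9)], [np.float64(-0.005), np.float64(-0.024), np.float64(0.0047), 0, 0, np.float64(15.9)], [np.float64(-0.006), np.float64(-0.0332), np.float64(0.0047), 0, 0, np.float64(21.9)], [np.float64(-0.006), np.float64(-0.0425), np.float64(0.0047), 0, 0, np.float64(27.9)], [np.float64(-0.0051), np.float64(-0.0517), np.float64(0.0047), 0, 0, np.float64(33.9)], [np.float64(-0.0032), np.float64(-0.0607), np.float64(0.0047), 0, 0, np.float64(39.9)], [np.float64(-0.0003), np.float64(-0.0696), np.float64(0.0047), 0, 0, np.float64(45.9)]]
t 4.2167 A [9.3 9.6] B [ 9.3 66.6] tip 33.7 phi 89.9 F [ 1.  -0.6 -0.2] open 42.3
```

Scaled: -0.07 m is -0.1167, 0.001 m is 0.0017, 46 degrees is 0.1278.

>>> play_rows(motion=[[[0,-0.01,0.0017,0,0,0.0111],[-0.005,-0.025,0.0017,0,0,0.0278],[-0.0083,-0.04,0.0017,0,0,0.0444],[-0.01,-0.055,0.0017,0,0,0.0611],[-0.01,-0.0708,0.0017,0,0,0.0778],[-0.0083,-0.0867,0.0017,0,0,0.0944],[-0.005,-0.1017,0.0017,0,0,0.1111],[0,-0.1167,0.0017,0,0,0.1278]]])

```text
time_s: 4.88
position: [0.5515, -0.0302, 0.0497]
tcp_rot: [[-0.668, 0.745, 0.002], [0.745, 0.668, 0.002], [0.0, 0.003, -1.0]]
force: [0.2, 7.4, -2.2]
opening: 0.478
grasp_force: 2.9
```

```bash
python3 - <<'E'
from h import *
rows([arc(t) for t in (46,52,58,64,70,76,81,81)])
c1=np.hstack([cv2.resize(snap(c)['frame'][r:r+130,q:q+130],None,fx=3,fy=3,interpolation=cv2.INTER_CUBIC) for c,r,q in (('scene',110,210),('side',115,190))])
cv2.imwrite('pics/e.png',c1[:,:,::-1])
E
```

```text
[[np.float64(-0.0027), np.float64(-0.0001), np.float64(0.0037), 0, 0, np.float64(-0.5)], [np.float64(-0.0062), np.float64(-0.0087), np.float64(0.0037), 0, 0, np.float64(5.5)], [np.float64(-0.0089), np.float64(-0.0175), np.float64(0.0037), 0, 0, np.float64(11.5)], [np.float64(-0.0106), np.float64(-0.0266), np.float64(0.0037), 0, 0, np.float64(17.5)], [np.float64(-0.0113), np.float64(-0.0358), np.float64(0.0037), 0, 0, np.float64(23.5)], [np.float64(-0.0111), np.float64(-0.0451), np.float64(0.0037), 0, 0, np.float64(29.5)], [np.float64(-0.0101), np.float64(-0.0527), np.float64(0.0037), 0, 0, np.float64(34.5)], [np.float64(-0.0101), np.float64(-0.0527), np.float64(0.0037), 0, 0, np.float64(34.5)]]
t 4.8833 A [-12.9 -49.1] B [28.5 -9.9] tip 32.7 phi 43.5 F [ 0.2  7.4 -2.2] open 41.6
```

View pics/e.png

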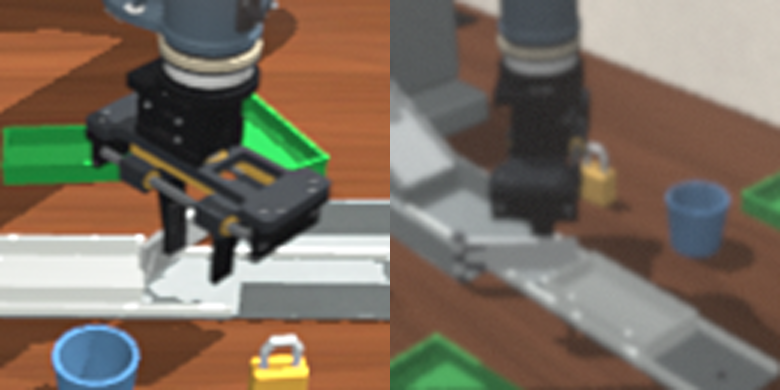

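The gate is swinging open on finger A (scene crop 165,240) and pushing the tray back, and finger B is clear at (220,275). I'll continue the arc.

Scaled: -0.053 m is -0.0883, -0.001 m is -0.0017, 34.5 degrees is 0.0958.

>>> play_rows(motion=[[[-0.005,-0.0017,0.0017,0,0,0],[-0.01,-0.015,0.0017,0,0,0.0153],[-0.015,-0.0292,0.0017,0,0,0.0319],[-0.0175,-0.0442,0.0017,0,0,0.0486],[-0.0192,-0.06,0.0017,0,0,0.0653],[-0.0183,-0.075,0.0017,0,0,0.0819],[-0.0167,-0.0883,0.0017,0,0,0.0958],[-0.0167,-0.0883,0.0017,0,0,0.0958]]])

```text
time_s: 5.65
position: [0.5193, -0.0755, 0.0477]
tcp_rot: [[-0.136, 0.991, 0.002], [0.991, 0.136, -0.001], [-0.002, 0.002, -1.0]]
force: [0.4, 0.5, 0.8]
opening: 0.483
grasp_force: 0.4
```

```bash
python3 - <<'E'
from h import *
where()
a=snap('scene');b=snap('side')
c1=np.hstack([cv2.resize(d['frame'][r:r+130,q:q+130],None,fx=3,fy=3,interpolation=cv2.INTER_CUBIC) for d,r,q in ((a,125,180),(b,125,190))])
cv2.imwrite('pics/f.png',c1[:,:,::-1])
E
```

```text
t 5.65 A [-51.2 -80.4] B [  5.  -71.1] tip 30.7 phi 9.5 F [0.4 0.5 0.8] open 42.0
```

View pics/f.png

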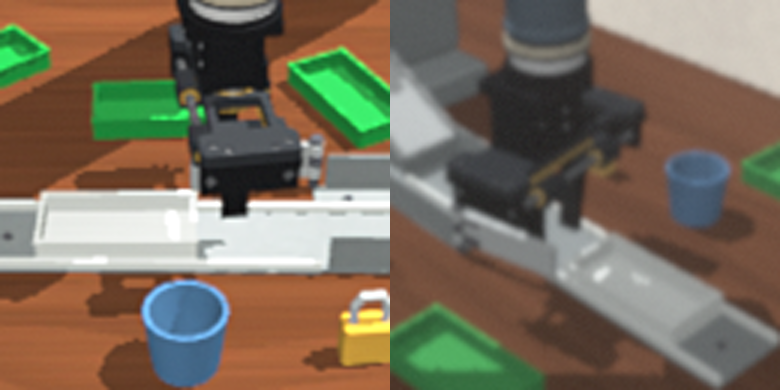

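```bash
python3 - <<'E'
from h import *
a=snap('scene')
f=lambda uv,z:(rot(-YAW)@(onplane(a,uv,z)[:2]-P0)*1e3).round(1)
print('front',f((180+197/3,125+192/3),.025),'back',f((180+43/3,125+193/3),.025))
rows([(-51,-85,30,0),(-51,-91,30,-9),(-51,-97,30,-18),(-51,-99,30,-26),(-51,-99,22,-26),(-51,-99,13,-26),(-51,-99,13,-26)])
E
```

```text
front [ -33.9 -102.2] back [ -30.5 -232. ]
[[np.float64(-0.0097), np.float64(-0.0019), np.float64(0.0003), 0, 0, np.float64(9.6)], [np.float64(-0.0199), np.float64(-0.004), np.float64(0.0003), 0, 0, np.float64(18.6)], [np.float64(-0.03), np.float64(-0.0068), np.float64(0.0003), 0, 0, np.float64(27.6)], [np.float64(-0.0353), np.float64(-0.0092), np.float64(0.0003), 0, 0, np.float64(35.6)], [np.float64(-0.0353), np.float64(-0.0092), np.float64(0.0083), 0, 0, np.float64(35.6)], [np.float64(-0.0353), np.float64(-0.0092), np.float64(0.0173), 0, 0, np.float64(35.6)], [np.float64(-0.0353), np.float64(-0.0092), np.float64(0.0173), 0, 0, np.float64(35.6)]]
t 5.8 A [-50.3 -79.9] B [  5.8 -70.4] tip 30.3 phi 9.6 F [ 0.7 -0.7  0.3] open 42.3
```

Scaled: -0.0355 m is -0.0592, -0.03 m is -0.05, 35.5 degrees is 0.0986.

>>> play_rows(motion=[[[-0.0117,-0.0017,0,0,0,0.0194],[-0.025,-0.005,0,0,0,0.0389],[-0.0367,-0.0083,0,0,0,0.0583],[-0.05,-0.0117,0,0,0,0.0778],[-0.0592,-0.015,0,0,0,0.0972],[-0.0592,-0.015,0,0,0,0.0986],[-0.0592,-0.015,0,0,0,0.0986]]])

```text
time_s: 6.38
position: [0.5154, -0.1111, 0.0467]
tcp_rot: [[0.461, 0.887, 0.001], [0.887, -0.461, -0.001], [-0.0, 0.001, -1.0]]
force: [0.9, -0.6, -0.3]
opening: 0.48
grasp_force: 0.4
```

```bash
python3 - <<'E'
from h import *
a=snap('scene');b=snap('side')
rows([(-51,-99,22,-26),(-51,-99,13,-26)])
c1=np.hstack([cv2.resize(d['frame'][r:r+100,q:q+100],None,fx=4,fy=4,interpolation=cv2.INTER_CUBIC) for d,r,q in ((a,140,190),(b,145,200))])
cv2.imwrite('pics/g.png',c1[:,:,::-1])
E
```

```text
[[np.float64(-0.0), np.float64(0.001), np.float64(0.0077), 0, 0, np.float64(0.2)], [np.float64(-0.0), np.float64(0.001), np.float64(0.0167), 0, 0, np.float64(0.2)]]
t 6.4833 A [-52.  -98.6] B [  -0.6 -123.4] tip 29.7 phi -25.8 F [ 0.6 -0.4  0.5] open 41.9
```

View pics/g.png

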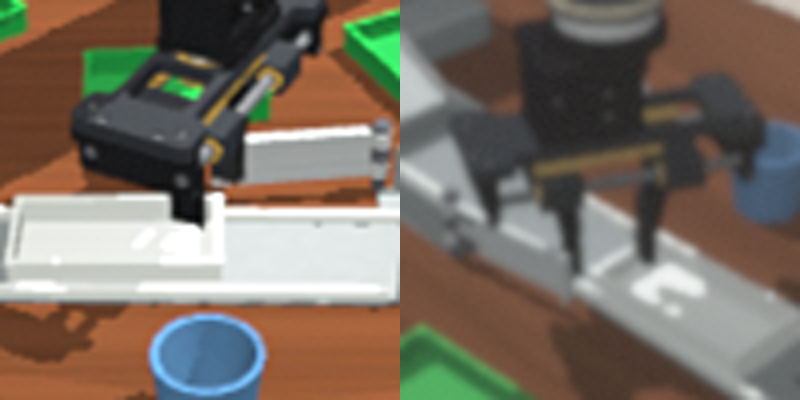

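The gate is held open by A against the leaf (scene crop 235,160). B hangs inside the metal tray just behind its front wall (190,210). I'll lower B and start pushing the front wall from inside.

>>> play_rows(motion=[[[0,0.0017,0.01,0,0,0],[0,0.0017,0.02,0,0,0],[0,0.0017,0.0267,0,0,0],[0,0.0017,0.0267,0,0,0]]])

```text
time_s: 6.82
position: [0.5148, -0.1109, 0.0294]
tcp_rot: [[0.464, 0.886, -0.002], [0.886, -0.464, 0.001], [-0.0, -0.002, -1.0]]
force: [0.9, -0.1, 0.1]
opening: 0.486
grasp_force: 0.4
```

```bash
cat >> h.py <<'E'
def T(bx,by,phi,z=13.5,s=S):
    A=np.array([bx,by])-rot(phi)@[s,0];return (A[0],A[1],z,phi)
E
python3 - <<'E'
from h import *
rows([T(0,-120,-26),T(0,-115,-21),T(1,-108,-16),T(1,-101,-11),T(2,-94,-6),T(2,-87,-1),T(2,-80,4),T(2,-73,8)])
E
```

```text
[[np.float64(0.0037), np.float64(-0.0007), np.float64(-0.0011), 0, 0, np.float64(0.0)], [np.float64(0.0057), np.float64(-0.0028), np.float64(-0.0011), 0, 0, np.float64(-5.0)], [np.float64(0.01), np.float64(-0.0047), np.float64(-0.0011), 0, 0, np.float64(-10.0)], [np.float64(0.0139), np.float64(-0.0072), np.float64(-0.0011), 0, 0, np.float64(-15.0)], [np.float64(0.0182), np.float64(-0.0086), np.float64(-0.0011), 0, 0, np.float64(-20.0)], [np.float64(0.0222), np.float64(-0.0107), np.float64(-0.0011), 0, 0, np.float64(-25.0)], [np.float64(0.0263), np.float64(-0.0127), np.float64(-0.0011), 0, 0, np.float64(-30.0)], [np.float64(0.0309), np.float64(-0.0147), np.float64(-0.0011), 0, 0, np.float64(-34.0)]]
t 6.8167 A [-52.2 -98.7] B [  -1.  -123.7] tip 12.4 phi -26.0 F [ 0.9 -0.1  0.1] open 42.2
```

Scaled: 0.031 m is 0.0517, 0.01 m is 0.0167, -34 degrees is -0.0944.

>>> play_rows(motion=[[[0.0058,-0.0017,-0.0017,0,0,0],[0.0092,-0.005,-0.0017,0,0,-0.0139],[0.0167,-0.0075,-0.0017,0,0,-0.0278],[0.0233,-0.0117,-0.0017,0,0,-0.0417],[0.03,-0.0142,-0.0017,0,0,-0.0556],[0.0367,-0.0175,-0.0017,0,0,-0.0694],[0.0442,-0.0208,-0.0017,0,0,-0.0833],[0.0517,-0.0242,-0.0017,0,0,-0.0944]]])

```text
time_s: 7.48
position: [0.5198, -0.0785, 0.032]
tcp_rot: [[-0.114, 0.993, 0.006], [0.993, 0.114, -0.003], [-0.004, 0.006, -1.0]]
force: [3.4, -3.9, -1.8]
opening: 0.484
grasp_force: 2.5
```

```bash
python3 - <<'E'
from h import *
rows([T(2,-66,11),T(2,-58,14),T(1,-50,17),T(1,-42,20),T(0,-34,22),T(0,-26,24),T(0,-18,25),T(0,-10,26)])
E
```

```text
[[np.float64(0.0076), np.float64(-0.0024), np.float64(0.0015), 0, 0, np.float64(-2.8)], [np.float64(0.014), np.float64(-0.0011), np.float64(0.0015), 0, 0, np.float64(-5.8)], [np.float64(0.0206), np.float64(-0.0008), np.float64(0.0015), 0, 0, np.float64(-8.8)], [np.float64(0.0271), np.float64(0.0006), np.float64(0.0015), 0, 0, np.float64(-11.8)], [np.float64(0.0342), np.float64(0.001), np.float64(0.0015), 0, 0, np.float64(-13.8)], [np.float64(0.0411), np.float64(0.0024), np.float64(0.0015), 0, 0, np.float64(-15.8)], [np.float64(0.0486), np.float64(0.0037), np.float64(0.0015), 0, 0, np.float64(-16.8)], [np.float64(0.056), np.float64(0.005), np.float64(0.0015), 0, 0, np.float64(-17.8)]]
t 7.4833 A [-50.7 -82.7] B [  5.7 -74.6] tip 15.0 phi 8.2 F [ 3.4 -3.9 -1.8] open 42.1
```

Scaled: 0.056 m is 0.0933, 0.005 m is 0.0083, -18 degrees is -0.05.

>>> play_rows(motion=[[[0.0125,-0.0033,0,0,0,-0.0083],[0.0233,-0.0017,0,0,0,-0.0167],[0.0342,-0.0017,0,0,0,-0.025],[0.045,0.0008,0,0,0,-0.0333],[0.0567,0.0017,0,0,0,-0.0389],[0.0683,0.0042,0,0,0,-0.0444],[0.0808,0.0058,0,0,0,-0.0472],[0.0933,0.0083,0,0,0,-0.05]]])

```text
time_s: 8.15
position: [0.5251, -0.0257, 0.0335]
tcp_rot: [[-0.408, 0.913, 0.02], [0.913, 0.409, -0.008], [-0.015, 0.015, -1.0]]
force: [6.1, -19.1, 0.7]
opening: 0.488
grasp_force: 22.3
```

```bash
python3 - <<'E'
from h import *
a=snap('scene');b=snap('side')
rows([T(0,-2,26),T(0,6,26),T(0,14,26),T(0,22,26),T(0,30,24),T(1,38,20),T(2,46,15),T(2,54,10)])
c1=np.hstack([cv2.resize(d['frame'][r:r+100,q:q+100],None,fx=4,fy=4,interpolation=cv2.INTER_CUBIC) for d,r,q in ((a,135,230),(b,135,180))])
cv2.imwrite('pics/i.png',c1[:,:,::-1])
E
```

```text
[[np.float64(0.0116), np.float64(-0.0011), np.float64(0.0029), 0, 0, np.float64(-0.1)], [np.float64(0.0188), np.float64(0.0024), np.float64(0.0029), 0, 0, np.float64(-0.1)], [np.float64(0.026), np.float64(0.0059), np.float64(0.0029), 0, 0, np.float64(-0.1)], [np.float64(0.0332), np.float64(0.0094), np.float64(0.0029), 0, 0, np.float64(-0.1)], [np.float64(0.0414), np.float64(0.0129), np.float64(0.0029), 0, 0, np.float64(1.9)], [np.float64(0.0501), np.float64(0.0175), np.float64(0.0029), 0, 0, np.float64(5.9)], [np.float64(0.0593), np.float64(0.0222), np.float64(0.0029), 0, 0, np.float64(10.9)], [np.float64(0.069), np.float64(0.0263), np.float64(0.0029), 0, 0, np.float64(15.9)]]
t 8.25 A [-45.2 -36.9] B [  6. -12.] tip 16.4 phi 25.9 F [  7.5 -10.1  -0. ] open 42.2
```

View pics/i.png

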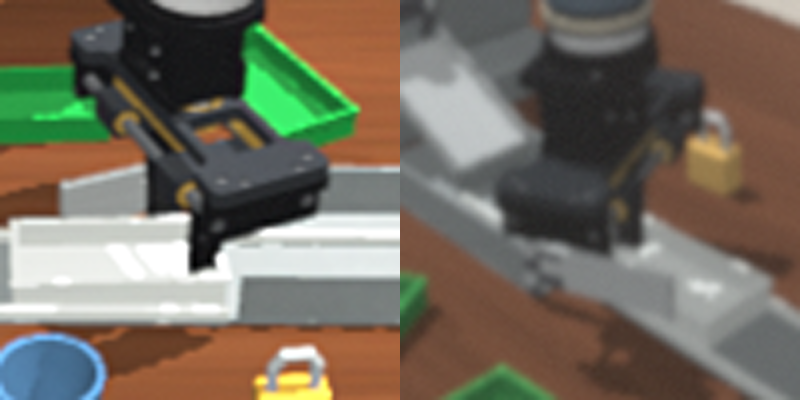

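The tray front is now at about the gate line with the gate still held open by A (scene crop 165,190). I'll shift A back towards the hinge side and push on gently.

Scaled: 0.015 m is 0.025, 0.0116 m is 0.0193.

>>> play_rows(motion=[[[0.0067,-0.0067,0,0,0,0],[0.0133,-0.005,0,0,0,0],[0.0193,-0.0017,0,0,0,0],[0.025,0.0008,0,0,0,0]]])

```text
time_s: 8.58
position: [0.5208, -0.0116, 0.0337]
tcp_rot: [[-0.41, 0.912, 0.023], [0.912, 0.41, -0.007], [-0.016, 0.018, -1.0]]
force: [10.0, -13.2, -0.1]
opening: 0.484
grasp_force: 6.3
```

```bash
python3 - <<'E'
from h import *
print(np.round(bot.read_state()['moment'],2))
rows([T(0,6,26),T(0,14,26),T(0,22,26),T(0,30,24),T(1,38,20),T(2,46,15),T(2,54,10)])
E
```

```text
[-2.26 -1.75 -0.47]
[[np.float64(0.0057), np.float64(0.0003), np.float64(0.0032), 0, 0, np.float64(-0.1)], [np.float64(0.0129), np.float64(0.0038), np.float64(0.0032), 0, 0, np.float64(-0.1)], [np.float64(0.0201), np.float64(0.0073), np.float64(0.0032), 0, 0, np.float64(-0.1)], [np.float64(0.0283), np.float64(0.0108), np.float64(0.0032), 0, 0, np.float64(1.9)], [np.float64(0.037), np.float64(0.0153), np.float64(0.0032), 0, 0, np.float64(5.9)], [np.float64(0.0463), np.float64(0.0201), np.float64(0.0032), 0, 0, np.float64(10.9)], [np.float64(0.0559), np.float64(0.0242), np.float64(0.0032), 0, 0, np.float64(15.9)]]
t 8.5833 A [-49.1 -24.2] B [2.2 0.7] tip 16.7 phi 25.9 F [ 10.  -13.2  -0.1] open 42.1
```

Scaled: 0.056 m is 0.0933, 0.0465 m is 0.0775, 16 degrees is 0.0444.

>>> play_rows(motion=[[[0.0133,0.0017,0,0,0,0],[0.0242,0.0075,0,0,0,0],[0.0358,0.0133,0,0,0,0],[0.0492,0.02,0,0,0,0.0056],[0.0633,0.0267,0,0,0,0.0167],[0.0775,0.0333,0,0,0,0.0306],[0.0933,0.04,0,0,0,0.0444],[0.0933,0.04,0,0,0,0.0444]]])

```text
time_s: 9.25
position: [0.5126, 0.0539, 0.0326]
tcp_rot: [[-0.142, 0.99, 0.007], [0.99, 0.142, -0.001], [-0.002, 0.007, -1.0]]
force: [2.1, -3.0, 0.9]
opening: 0.484
grasp_force: 1.8
```

```bash
python3 - <<'E'
from h import *
rows([T(3,62,5),T(3,72,0),T(3,82,0),T(3,92,0),T(3,102,0),T(3,112,0),T(3,120,0),T(3,120,0)])
E
```

```text
[[np.float64(0.0046), np.float64(0.0091), np.float64(0.0021), 0, 0, np.float64(4.8)], [np.float64(0.0169), np.float64(0.0111), np.float64(0.0021), 0, 0, np.float64(9.8)], [np.float64(0.0268), np.float64(0.0128), np.float64(0.0021), 0, 0, np.float64(9.8)], [np.float64(0.0366), np.float64(0.0145), np.float64(0.0021), 0, 0, np.float64(9.8)], [np.float64(0.0465), np.float64(0.0162), np.float64(0.0021), 0, 0, np.float64(9.8)], [np.float64(0.0563), np.float64(0.0179), np.float64(0.0021), 0, 0, np.float64(9.8)], [np.float64(0.0642), np.float64(0.0193), np.float64(0.0021), 0, 0, np.float64(9.8)], [np.float64(0.0642), np.float64(0.0193), np.float64(0.0021), 0, 0, np.float64(9.8)]]
t 9.25 A [-61.6  48.6] B [-5.5 58.3] tip 15.6 phi 9.8 F [ 2.1 -3.   0.9] open 42.1
```

Scaled: 0.062 m is 0.1033, 0.053 m is 0.0883, 10 degrees is 0.0278.

>>> play_rows(motion=[[[0.0067,0.0117,0,0,0,0.0111],[0.0217,0.0167,0,0,0,0.025],[0.0383,0.02,0,0,0,0.0278],[0.055,0.0233,0,0,0,0.0278],[0.0717,0.0258,0,0,0,0.0278],[0.0883,0.0292,0,0,0,0.0278],[0.1033,0.0317,0,0,0,0.0278],[0.1033,0.0317,0,0,0,0.0278]]])

```text
time_s: 9.92
position: [0.5183, 0.1201, 0.0314]
tcp_rot: [[0.028, 1.0, -0.001], [1.0, -0.028, 0.001], [0.001, -0.001, -1.0]]
force: [0.1, 0.0, 0.3]
opening: 0.482
grasp_force: 0.0
```

```bash
python3 - <<'E'
from h import *
rows([T(3,y,0) for y in (124,128,132,136,140,144)])
E
```

```text
[[np.float64(0.0042), np.float64(0.0043), np.float64(0.0009), 0, 0, np.float64(0.1)], [np.float64(0.0082), np.float64(0.0043), np.float64(0.0009), 0, 0, np.float64(0.1)], [np.float64(0.0122), np.float64(0.0043), np.float64(0.0009), 0, 0, np.float64(0.1)], [np.float64(0.0162), np.float64(0.0043), np.float64(0.0009), 0, 0, np.float64(0.1)], [np.float64(0.0202), np.float64(0.0043), np.float64(0.0009), 0, 0, np.float64(0.1)], [np.float64(0.0242), np.float64(0.0043), np.float64(0.0009), 0, 0, np.float64(0.1)]]
t 9.9167 A [-58.3 119.8] B [ -1.3 119.8] tip 14.4 phi 0.1 F [0.1 0.  0.3] open 41.9
```

Scaled: 0.018 m is 0.03, 0.016 m is 0.0267.

>>> play_rows(motion=[[[0.0067,0.0033,0,0,0,0],[0.0133,0.005,0,0,0,0],[0.0183,0.005,0,0,0,0],[0.0233,0.005,0,0,0,0],[0.0267,0.005,0,0,0,0],[0.03,0.005,0,0,0,0]]])

```text
time_s: 10.42
position: [0.5195, 0.1335, 0.0312]
tcp_rot: [[0.028, 1.0, -0.007], [1.0, -0.028, -0.004], [-0.004, -0.007, -1.0]]
force: [-4.9, -19.5, 6.0]
opening: 0.488
grasp_force: 9.9
```

```bash
python3 - <<'E'
from h import *
a=snap('scene');b=snap('side');where()
c1=np.hstack([cv2.resize(d['frame'][r:r+100,q:q+100],None,fx=4,fy=4,interpolation=cv2.INTER_CUBIC) for d,r,q in ((a,135,270),(b,115,150))])
cv2.imwrite('pics/j.png',c1[:,:,::-1])
E
```

```text
t 10.5167 A [-57.4 133.1] B [ -0.4 133.1] tip 14.2 phi 0.0 F [ -4.3 -13.3   5.6] open 42.0
```

View pics/j.png

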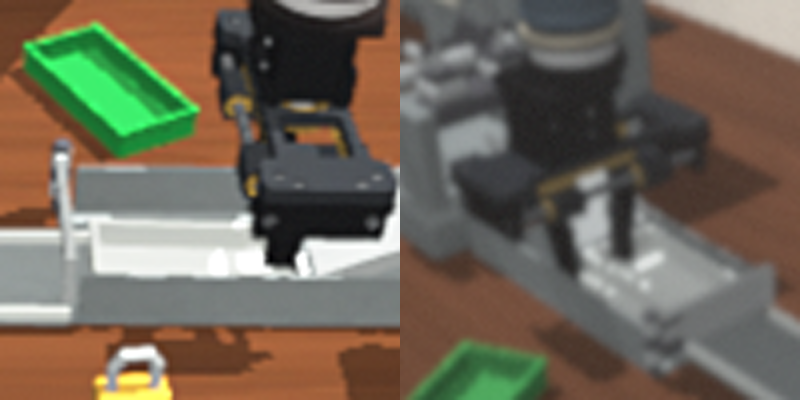

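The gate has shut behind the tray (scene crop 65,230), and 13–19 N now resists the push. I'll push a little more to make sure it is seated on the stop.

Scaled: 0.005 m is 0.0083, 0.003 m is 0.005.

>>> play_rows(motion=[[[0.005,0,0,0,0,0],[0.0083,0,0,0,0,0],[0.0083,0,0,0,0,0]]])

```text
time_s: 10.77
position: [0.5196, 0.1345, 0.0312]
tcp_rot: [[0.027, 1.0, -0.009], [1.0, -0.027, -0.009], [-0.009, -0.008, -1.0]]
force: [-4.3, -30.3, 6.9]
opening: 0.484
grasp_force: 15.2
```

```bash
python3 - <<'E'
from h import *
where()
E
```

```text
t 10.7667 A [-57.4 134.2] B [ -0.4 134.3] tip 14.2 phi 0.1 F [ -4.3 -30.3   6.9] open 42.1
```

It's home, as the force rises stiffly. I'll back off the wall and lift straight up.

>>> play_rows(motion=[[[-0.0133,0,0,0,0,0],[-0.0267,0,0,0,0,0],[-0.0267,0,-0.0333,0,0,0],[-0.0267,0,-0.0917,0,0,0],[-0.0267,0,-0.15,0,0,0],[-0.0267,0,-0.2167,0,0,0],[-0.0267,0,-0.2833,0,0,0],[-0.0267,0,-0.3333,0,0,0]]])

```text
time_s: 11.43
position: [0.5229, 0.1256, 0.2346]
tcp_rot: [[0.029, 1.0, 0.004], [1.0, -0.029, 0.001], [0.001, 0.003, -1.0]]
force: [1.4, 0.2, -0.7]
opening: 0.487
grasp_force: 0.0
```

Scaled: -0.08 m is -0.1333, -0.06 m is -0.1.

>>> play_rows(motion=[[[-0.05,0,-0.05,0,0,0],[-0.1,0,-0.1,0,0,0],[-0.1,-0.0667,-0.1,0,0,0],[-0.1,-0.1333,-0.1,0,0,0],[-0.1,-0.1333,-0.1,0,0,0]]])

```text
time_s: 11.85
position: [0.4292, 0.0687, 0.2895]
tcp_rot: [[0.029, 0.999, -0.015], [1.0, -0.029, 0.002], [0.002, -0.015, -1.0]]
force: [-2.7, -0.1, -0.8]
opening: 0.482
grasp_force: 0.0
```

```bash
python3 - <<'E'
from h import *
a=snap('scene');b=snap('side');where()
c1=np.hstack([cv2.resize(d['frame'][r:r+100,q:q+100],None,fx=4,fy=4,interpolation=cv2.INTER_CUBIC) for d,r,q in ((a,140,270),(b,115,150))])
cv2.imwrite('pics/k.png',c1[:,:,::-1])
w=lambda x,y,z:np.r_[P0+rot(YAW)@np.array([x,y])/1e3,z/1e3]
for n,X in(('back-hinge rim home',(-32,17,25)),('front-hinge rim home',(-32,147,25))):
    p=proj(a,w(*X));print(n,((p-[270,140])*4).round(),'px/mm',(4*(proj(a,w(X[0],X[1]+10,25))-p)/10).round(2))
    p=proj(b,w(*X));print('   side',((p-[150,115])*4+[400,0]).round())
E
```

```text
t 11.95 A [-136.7   65.3] B [-79.7  65.3] tip 274.4 phi -0.0 F [1.2 0.1 0. ] open 42.3
back-hinge rim home [ 90. 200.] px/mm [1.57 0.02]
   side [683. 317.]
front-hinge rim home [295. 202.] px/mm [1.57 0.02]
   side [580. 252.]
```

View pics/k.png

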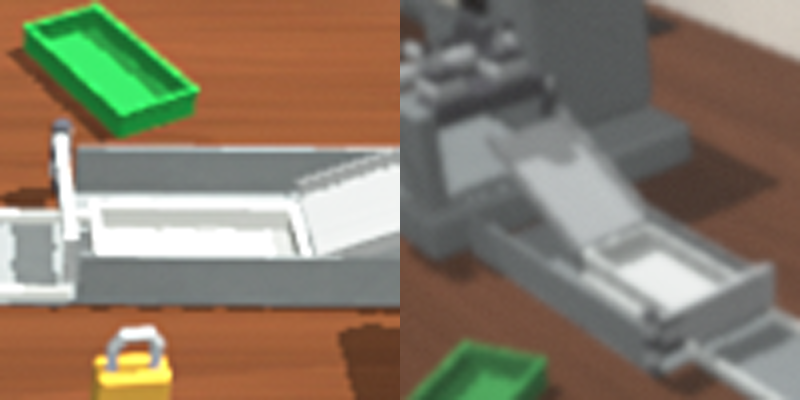

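The tray is home. Its rim corners in the scene crop are at about (91,200) and (296,200), against predicted (90,200) and (295,202). The gate is shut behind it, and the arm is clear.

```bash
python3 -c "
from rig import bot
print(bot.hand_in())"
```

```text
the job is handed in; nothing more can be done
None
```

The metal tray is fully home against the stop, the gate has swung shut behind it, and the job was handed in at about 12 s of robot time, with no verdict returned.

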